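Change a tray sealer over to the green tray size

TASK

Change the tray sealer over to the green tray size: pull the black bar knob up out of its notch, turn it towards the green disc and let it snap fully down into the notch there, which lies only roughly beside the disc and has to be felt for. Then press the yellow start button fully down and let go. Never wrench the knob (no turning while it is down in a notch, no forcing it down onto the rim or up against the end of its pull), and leave the tray, label roll, bottle and jar where they are.

Things in the scene. Friction and masses are not known exactly. Their poses are not given: they have to be found in the camera images.
- machine: Fixed low tray sealer, blue body with a flat white deck, 320 (its x) x 400 (its y) x 100 mm high. Origin under its centre on the table; deck 100 mm above the origin. The dark hot plate with the tray lies on its +x half, the controls on its -x half. It stands at another place and yaw each time.
- knob_grip (a point): Centre of the black bar knob, on its vertical turning axis, 152 mm above the table when down; 70 mm to the machine's -x from its centre, at its y = 0. Bar: 64 mm long (point x; white pointer line on the +x half), 16 mm wide (y, to be gripped), 30 mm high. Below the bar is only a 16 mm stem; the fixed dark steel collar, 72 mm across, has its top 26 mm below this point when the knob is down.
- selector (a joint): Turn of the knob, rad: about 0 at the start (pointer along the machine's +x), growing counter-clockwise from above, stops at +-1.5. Turns freely only when pulled up. One notch on each side; the hidden notch ring is clamped by hand, so the notch's middle lies anywhere from 0.82 to 1.38 rad on its side, at least 0.15 rad off the disc. The pin drops in within about 0.1 rad of it; a flat rim lies on either side.
- knob (a joint): Height of the knob above home, m: 0 fully down in a notch. Its pin is clear of the rim, or stands on it, at 0.007; hard end of the pull at 0.014. A spring pulls it down with 6 N at 0, rising to 11.5 N at 0.014; a damper (50 N s/m) softens the snap. Let go, or held loosely between the fingers, it is pushed down by the spring alone.
- index_ring: The notch ring with its fixed seat, hidden inside the collar; origin on the knob's axis at deck height, axes those of the machine (they do not show how the ring is clamped). The knob's pin bears on it.
- green_disc: Flat green disc, 32 mm across, 3 mm high, fixed on the deck 62 mm from the knob's axis: marks the side of the notch for the green tray size. It lies 1.1 rad from the machine's +x direction about the knob's axis, on the machine's +y side or -y side.
- red_disc: The same in red, on the other side: the notch not wanted.
- start_top (a point): Centre of the top face of the yellow start button, 28 mm across, in a black round housing 44 mm across; 122 mm above the table when not pressed, button axis vertical, 30 mm towards -x and 130 mm towards -y of the machine from the knob's axis.
- start (a joint): Travel of the start button, m: 0 out, 0.006 fully down. It springs back; 1.5 N starts it, 5 N holds it fully down.
- tray: Loose white open tray, 105 x 165 x 28 mm, lying on the hot plate. Origin under its centre. Leave alone.
- label_roll: Loose roll of labels, 56 mm across, 30 mm high, on the deck at the machine's +y side. Origin under its centre. Leave alone.
- sauce: Loose red bottle, 60 mm across, 170 mm high, standing on the table to the robot's left of the machine. Leave alone.
- spice: Loose amber jar with yellow lid, 52 mm across, 100 mm high, on the table to the robot's right of the machine. Leave alone.

How it is judged:
On the way, in this order (a step that is already met when the one before it is completed fails the run):
1. the knob is pulled up clear of the rim (8 mm or more) (value of joint knob above 0.008 m), for 0.1 s.
2. the knob is turned to the green side and has snapped fully down into the notch there (value of joint knob below 0.0015 m and ((y of green_disc in the frame of machine above 0 m and value of joint selector above 0.7 rad) or (y of green_disc in the frame of machine below 0 m and value of joint selector below -0.7 rad))), for 0.2 s.
3. the start button is pressed fully down (4.5 mm or more) (value of joint start above 0.0045 m), for 0.05 s.
At the end, for the whole second after the job is handed in: The knob is fully down (within 1.5 mm of home) in the notch on the side of the green disc (turned more than 0.7 rad to that side), the start button is out again (within 1.5 mm) (all of step 2 and value of joint start below 0.0015 m); the robot touches nothing.
It fails at once if the knob's pin is wrenched against the notch ring, its rim or the end of the pull with over 30 N (contact force between knob and index_ring above 30 N).
It fails at once if the tray is moved by more than 25 mm (distance of tray from where it was at the start of the episode above 0.025 m).
It fails at once if the label roll is moved by more than 25 mm (distance of label_roll from where it was at the start of the episode above 0.025 m).
It fails at once if the bottle is moved by more than 25 mm (distance of sauce from where it was at the start of the episode above 0.025 m).
It fails at once if the jar is moved by more than 25 mm (distance of spice from where it was at the start of the episode above 0.025 m).
It also fails if it takes over 54 s, if anything falls off the work surface, if the arm or the gripper's body presses on something with over 40 N, if the wrist force passes 120 N, or if a joint passes its speed limit or range.

ROBOT

A 6-joint arm with a two-finger parallel gripper is mounted at the origin on the work surface. World frame = base frame: x ahead of the robot, y to its left, z up, the work surface at z = 0. Lengths are in m, angles in rad, forces in N, time in s.
With the tool pointing down it reaches from about 0.3 to 0.85 m from the base axis. Payload 5.4 kg.
Tool frame: the origin (TCP) lies midway between the tips of the shut fingers; the grasp point (between the pads) lies 19 mm behind it (ctrl.hold_point_z is the distance from the TCP to the grasp point, in m); z points along the fingers, y is the direction in which the jaws open and shut (so a half turn about z gives the same grasp; the last joint's range is limited). The gripper opens to 85 mm and grips with 20 to 120 N. Pads are 22 mm wide; open, the fingers measure 114 mm over their backs; the gripper's body (76 mm by 85 mm) begins 54 mm behind the grasp point. The pads swing forward as they close: fully open they stand 13 mm farther back than shut.
Start: joints at [-1.369, 0.158, 1.597, -0, 1.386, -0.21], TCP at [0.23, -0.527, 0.231] pointing down, gripper open.
Joint ranges: [-2.91, 2.91], [-0.94, 2.29], [0.18, 2.7], [-1.29, 4.43], [0.17, 2.64], [-3, 3]. Speed limits (rad/s): [2.57, 2.57, 3.14, 3.14, 3.14, 3.14].

INTERFACE

Orientations are given as a unit quaternion [w, x, y, z].
In Python, from bench import status, vision, ctrl gives the robot as it stands. The module is installed in compiled form; this text tells all that it offers.
- The arm moves only by the tool move_arm, never from a script. Its argument "deltas" is a list of rows, each a list of 3 entries, a list of its own where there are three numbers: the shift along the tool's x, y, z in m, then the turn, a rotation vector about the tool's x, y, z in degrees, then the closure, from -1 (fully open) to 1 (shut), so that 0 is half open. A call has 1 to 5 rows; each row is the pose to reach, as a shift and turn from the pose commanded when the call began, along the tool's axes at that moment; what a row does not reach only later rows make up. A row lasts 1/8 s, in which the tool goes at most 62.5 mm and 10.7 degrees, less where a joint would pass 70% of its speed; a pose out of reach is approached as far as the arm can. A call with a gripper value outside its range is refused whole. The fingers move at their own pace and stop on an object; the grip force is fixed at half the most. Time passes only in rows, so rows that repeat a pose let the fingers close. It gives the time, the measured TCP pose, the force and the opening at its end, in the units of the state.
- status.state(): the state, without advancing time (a new reading comes with each control period).
- vision.read_camera(name): name is "side" or "top" or "wrist"; returns (picture, depth): 480x640x3 uint8, red, green, blue; 480x640 float32, m along the optical axis (not along the pixel's ray), 0 where there is no reading.
- vision.camera_model(name): a dict with "fx", "fy", "cx", "cy" (pixels), "R" (3x3) and "t" (3): a world point X has camera coordinates R X + t; the wrist camera has in their place "T_tool_cam" (4x4, takes a point from camera to tool coordinates, whose origin is the TCP and whose axes are the flange's). Camera axes: x right, y down, z forward; pixel columns grow to the right and rows downward; lengths in m; the calibration is good to about 2 mm. The wrist camera is an equidistant fisheye: a pixel r from the principal point sees the ray r / f radians off the axis. A picture is of the moment at which its call begins: read the wrist's pose just before it. camera_model takes no time and is no camera call.
- ctrl.finish_job(): hands the job in, once; it reports no verdict.
The state is a dict: "t": time; "joints": joint angles; "joint_vel": joint speeds; "tau": joint torques, N m; "eef_pos": TCP position; "eef_rot": TCP orientation; "force": force on the tool from outside, world axes, zero at the start; "wrist_torque": the same for the moment, N m; "finger_gap": finger opening in m.
Only numpy, scipy, OpenCV 4.12 (cv2) and the standard library are available. Lean on these libraries where they do the work, as an engineer would, in place of code of your own. Each camera call takes 0.05 s, during which the arm holds its last target.

## Working session

There is one attempt and no reset: what is moved stays moved. The work goes in short steps, Python scripts to look and compute and a tool call to move; the robot and the scene stay as the last step left them, time stands still between calls to the robot, and variables do not carry over. Pictures are saved under pics/ and viewed, and the job is handed in when it is done.

Besides the shell and the picture viewer there is one more tool, called after "Request:" by a JSON object that holds its "op" and its "data", one argument or row to a line. move_arm: Moves the arm, as the interface text tells. Its arguments: {"type":"object","properties":{"deltas":{"type":"array","items":{"type":"array"}}},"required":["deltas"]}

```bash
mkdir -p pics; ls; cat > h.py <<'E'
import numpy as np,cv2
from bench import status,vision,ctrl
def grab(n,f):
    s=status.state(); p,d=vision.read_camera(n); cv2.imwrite(f,p[:,:,::-1]); np.savez(''+n+'.npz',p=p,d=d,pos=s['eef_pos'],rot=s['eef_rot']); return s,p,d
E
python3 - <<'E'
from h import *
for n in("top","side"):
    grab(n,f'pics/{n}0.png'); print(vision.camera_model(n))
print(status.state(), ctrl.hold_point_z)
E
```

```text
pics
{'fx': 475.3676343471456, 'fy': 475.3676343471456, 'cx': 319.9974104695849, 'cy': 241.26365567411762, 'R': array([[ 0.00229096, -0.99998875,  0.00415392],
       [-0.99719625, -0.00259522, -0.0747857 ],
       [ 0.07479564, -0.00397094, -0.99719098]]), 't': array([-0.00844892,  0.57630969,  1.06000974])}
{'fx': 476.0632564804284, 'fy': 476.0632564804284, 'cx': 321.6698211444333, 'cy': 233.0297317507668, 'R': array([[-0.9277218 , -0.37323743,  0.00510742],
       [-0.27866428,  0.68341669, -0.67475022],
       [ 0.24835154, -0.62740374, -0.73802849]]), 't': array([0.54784067, 0.24939087, 1.19319534])}
{'t': 0.1, 'joints': array([-1.36908176e+00,  1.58981855e-01,  1.59812299e+00,  1.22933287e-06,
        1.38623552e+00, -2.10104085e-01]), 'joint_vel': array([-0.00074343, -0.00146477, -0.0029229 ,  0.00019694,  0.00063639,
       -0.00209668]), 'tau': array([ 4.66026756e-05, -3.96989751e+01, -3.32338321e+01, -1.51259042e-04,
        4.21632518e-03,  5.45647282e-06]), 'eef_pos': array([ 0.23002369, -0.52637773,  0.23040936]), 'eef_rot': array([-8.73846611e-04,  9.78875120e-01,  2.04457175e-01,  4.26972962e-06]), 'force': array([ 1.01163566, -0.33074371, -0.00792361]), 'wrist_torque': array([-0.0151732 ,  0.03087388,  0.02825696]), 'finger_gap': 0.08515273746967485} 0.0187
```

View pics/top0.png

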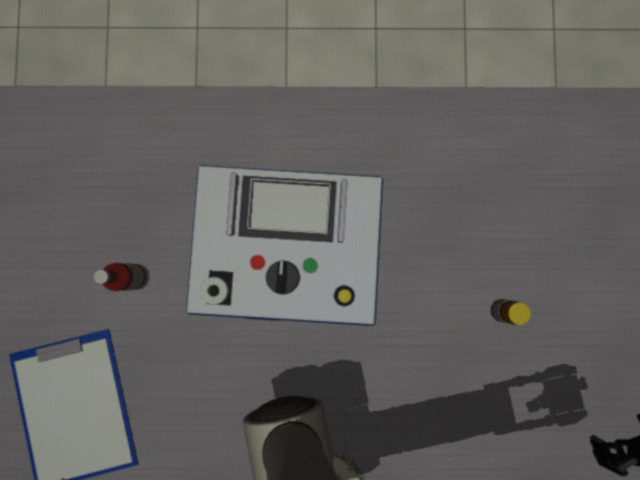

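View pics/side0.png

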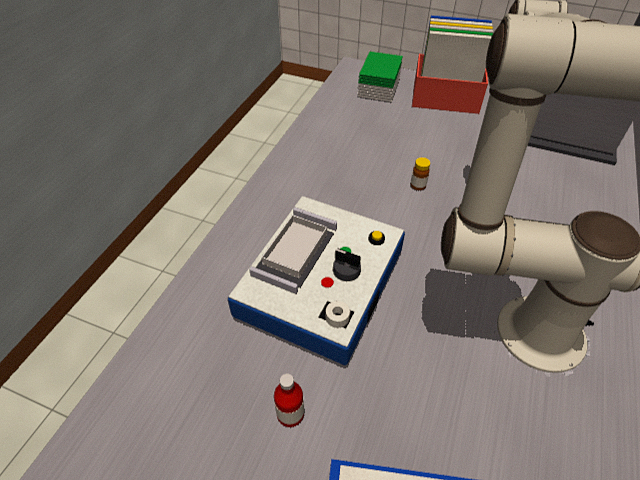

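The top view shows the knob at about (282,277), the green disc right at (310,265), the red disc at (258,262), and the yellow button at (344,296). Green is therefore on the machine's -y side, which means a clockwise turn.

```bash
cat >> h.py <<'E'
def ray(n,u,v,z):
    m=vision.camera_model(n);R=m['R'];t=m['t']
    C=-R.T@t; d=R.T@np.array([(u-m['cx'])/m['fx'],(v-m['cy'])/m['fy'],1]); return C+d*(z-C[2])/d[2]
def cent(mask,box):
    u0,v0,u1,v1=box; mm=np.zeros_like(mask);mm[v0:v1,u0:u1]=mask[v0:v1,u0:u1]
    n,l,s,c=cv2.connectedComponentsWithStats(mm.astype(np.uint8)); k=1+np.argmax(s[1:,4]); return c[k],s[k]
E
cat > m.py <<'E'
from h import *
res={}
for n,box in(("top",(180,160,390,330)),("side",(225,195,410,365))):
    z=np.load(n+'.npz');p=z['p'];hsv=cv2.cvtColor(p,cv2.COLOR_RGB2HSV);H,S,V=[hsv[...,i].astype(int) for i in range(3)]
    for nm,mk,h in(("green",(H>45)&(H<85)&(S>100),.103),("red",((H<8)|(H>172))&(S>120),.103),("yel",(H>20)&(H<35)&(S>120),.122)):
        c,s=cent(mk,box);X=ray(n,*c,h);res[n,nm]=X;print(n,nm,c.round(1),s,X.round(4))
    if n=='top':
        c,s=cent((V>130)&(S<60),box)
        mk=((V>130)&(S<60)).astype(np.uint8);m2=np.zeros_like(mk);m2[160:330,180:390]=mk[160:330,180:390]
        cs,_=cv2.findContours(m2,cv2.RETR_EXTERNAL,cv2.CHAIN_APPROX_NONE);cc=max(cs,key=cv2.contourArea)
        W=np.array([ray(n,*q[0],.1)[:2] for q in cc],np.float32);print('deck',cv2.minAreaRect(W))
        c,s=cent((V<75)&(S<90),(262,255,303,300));print('collar',c,s,ray(n,*c,.126))
for n in("top","side"):
    g,r,y=[res[n,k][:2] for k in("green","red","yel")]
    if n=='top': pass
    # model: fit
    src=np.array([[62*np.cos(1.1),-62*np.sin(1.1)],[62*np.cos(1.1),62*np.sin(1.1)],[-30,-130]])/1000
    dst=np.array([g,r,y]);a=src-src.mean(0);b=dst-dst.mean(0)
    th=np.arctan2((a[:,0]*b[:,1]-a[:,1]*b[:,0]).sum(),(a*b).sum());c,s=np.cos(th),np.sin(th);R=np.array([[c,-s],[s,c]])
    T=dst.mean(0)-R@src.mean(0);print(n,'knob',T,'yaw',th,np.degrees(th),'res',(dst-(src@R.T+T)).round(4).tolist(),'btn',R@src[2]+T, 'machine',R@[.07,0]+T)
E
python3 m.py
```

```text
top green [309.8 265.2] [304 259  13  14 141] [0.5198 0.0145 0.103 ]
top red [257.1 262. ] [251 256  14  13 147] [0.5263 0.125  0.103 ]
top yel [344.2 295.6] [337 289  15  14 166] [ 0.4575 -0.0565  0.122 ]
deck ((0.5648060441017151, 0.06728057563304901), (0.3875586688518524, 0.30807873606681824), 86.5676040649414)
collar [282.70573871 277.52503053] [266 261  34  33 819] [0.49402023 0.06938314 0.126     ]
side green [345.9 249.2] [340 247  11   7  42] [0.5191 0.0099 0.103 ]
side red [326.8 281.6] [321 277  13  10 104] [0.5268 0.1262 0.103 ]
side yel [376.4 235.4] [371 231  12  10  92] [ 0.4564 -0.0492  0.122 ]
top knob [0.49501027 0.07145193] yaw -0.0587939826340299 -3.368647065695368 res [[-0.0, -0.0001], [-0.0, 0.0], [0.0001, 0.0001]] btn [ 0.45742329 -0.05656065] machine [0.56488932 0.06733872]
side knob [0.49574329 0.07290569] yaw -0.08589108371145504 -4.921196594471224 res [[0.0, -0.0055], [-0.0017, 0.0007], [0.0017, 0.0048]] btn [ 0.45470176 -0.05404152] machine [0.56548524 0.0669007 ]
```

Request:
{"op": "move_arm", "data": {
  "deltas": [
    [[0.04,-0.037,-0.01],[0,0,-10],-1],
    [[0.08,-0.074,-0.02],[0,0,-20],-1],
    [[0.12,-0.11,-0.03],[0,0,-30],-1],
    [[0.16,-0.147,-0.04],[0,0,-40],-1],
    [[0.2,-0.184,-0.05],[0,0,-50],-1]
  ]
}}

```text
t: 0.72
eef_pos: [0.34, -0.2764, 0.2812]
eef_rot: [-0.0, 0.799, 0.601, 0.0]
force: [1.5, -0.3, -0.3]
finger_gap: 0.0855
```

```bash
cat >> h.py <<'E'
from scipy.spatial.transform import Rotation as Ro
def Rt(s): q=s['eef_rot']; return Ro.from_quat([q[1],q[2],q[3],q[0]]).as_matrix()
def go(x,y,z,yaw):  # yaw of tool x, deg
    s=status.state();R=Rt(s);d=R.T@(np.array([x,y,z])-s['eef_pos']);a=np.radians(yaw)
    G=np.array([[np.cos(a),np.sin(a),0],[np.sin(a),-np.cos(a),0],[0,0,-1]])
    print('t',s['t'],'pos',s['eef_pos'].round(4),'yaw',np.degrees(np.arctan2(R[1,0],R[0,0])).round(2),'tilt z',R[:,2].round(4),'F',s['force'].round(2),'gap',round(s['finger_gap'],4),'q6',s['joints'][5].round(2))
    print(' shift',d.round(4),'rotvec',np.degrees(Ro.from_matrix(R.T@G).as_rotvec()).round(2))
E
python3 -c "
from h import *
go(.495,.0714,.28,176.6)"
```

```text
t 0.725 pos [ 0.34   -0.2764  0.2812] yaw 73.9 tilt z [-1.e-04  5.e-04 -1.e+00] F [ 1.5  -0.33 -0.25] gap 0.0855 q6 -0.68
 shift [0.3771 0.0524 0.0014] rotvec [ 1.000e-02 -3.000e-02 -1.027e+02]
```

Request:
{"op": "move_arm", "data": {
  "deltas": [
    [[0.04,0.006,0],[0,0,-10],-1],
    [[0.09,0.012,0],[0,0,-20],-1],
    [[0.14,0.018,0],[0,0,-30],-1],
    [[0.19,0.024,0],[0,0,-40],-1],
    [[0.24,0.03,0],[0,0,-51],-1]
  ]
}}

```text
t: 1.35
eef_pos: [0.4365, -0.0548, 0.281]
eef_rot: [-0.0, 0.464, 0.886, -0.0]
force: [0.6, -0.3, -0.2]
finger_gap: 0.0857
```

```bash
python3 -c "
from h import *
go(.495,.0714,.28,176.6)"
```

```text
t 1.35 pos [ 0.4365 -0.0548  0.281 ] yaw 124.68 tilt z [-2.e-04  0.e+00 -1.e+00] F [ 0.58 -0.31 -0.23] gap 0.0857 q6 -1.01
 shift [0.0705 0.1199 0.001 ] rotvec [-0.000e+00 -1.000e-02 -5.192e+01]
```

Request:
{"op": "move_arm", "data": {
  "deltas": [
    [[0.015,0.025,0],[0,0,-10],-1],
    [[0.03,0.05,0],[0,0,-20],-1],
    [[0.045,0.075,0],[0,0,-31],-1],
    [[0.06,0.1,0],[0,0,-41.5],-1],
    [[0.0705,0.12,0.001],[0,0,-51.9],-1]
  ]
}}

```text
t: 1.98
eef_pos: [0.4957, 0.0706, 0.2799]
eef_rot: [-0.0, 0.029, 1.0, 0.0]
force: [-0.8, -0.7, -0.7]
finger_gap: 0.0856
```

```bash
python3 -c "
from h import *
go(.495,.0714,.28,176.6)
print(vision.camera_model('wrist'))
grab('wrist','pics/w1.png')
grab('top','pics/top1.png')
"
```

```text
t 1.975 pos [0.4957 0.0706 0.2799] yaw 176.63 tilt z [-8.e-04  2.e-04 -1.e+00] F [-0.78 -0.69 -0.68] gap 0.0856 q6 -1.61
 shift [ 0.0008  0.0008 -0.0001] rotvec [ 0.01 -0.04  0.03]
{'fx': 371.64829954431775, 'fy': 371.64829954431775, 'cx': 317.41584401953395, 'cy': 246.859725392245, 'T_tool_cam': array([[ 5.05315026e-05, -9.57862351e-01, -2.87227633e-01,
         7.34262794e-02],
       [ 9.99999720e-01, -1.65897914e-04,  7.29173764e-04,
         7.39837849e-04],
       [-7.46098562e-04, -2.87227589e-01,  9.57862075e-01,
        -1.42836882e-01],
       [ 0.00000000e+00,  0.00000000e+00,  0.00000000e+00,
         1.00000000e+00]])}
```

View pics/w1.png

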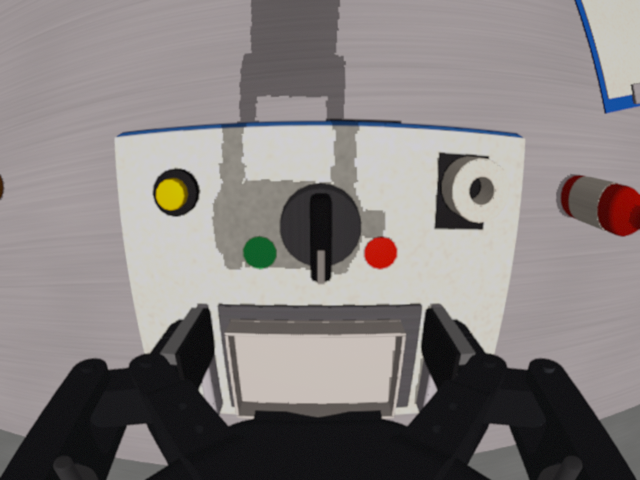

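View pics/top1.png

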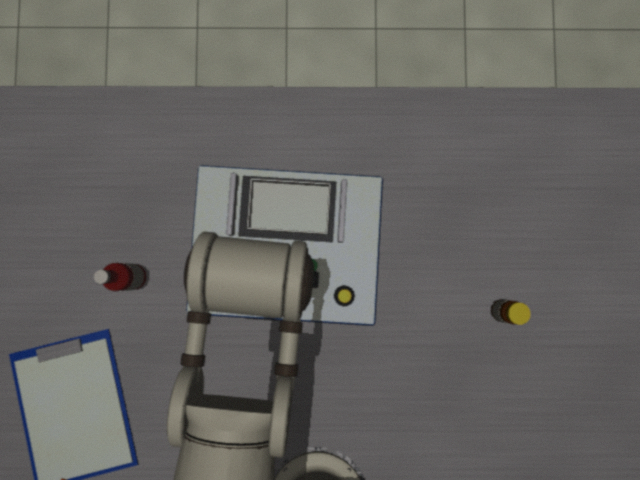

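The wrist view shows the bar at about (321,237) with its pointer half pointing down, and the discs at (259,252) and (380,252). The bar looks vertical in the picture, so I'll measure its axis next.

```bash
cat >> h.py <<'E'
def wray(uv,z,s=None,npz=None):
    m=vision.camera_model('wrist');T=np.array(m['T_tool_cam']);uv=np.atleast_2d(uv).astype(float)
    d=(uv-[m['cx'],m['cy']])/m['fx'];r=np.linalg.norm(d,axis=1);r_=np.maximum(r,1e-9)
    v=np.c_[d*(np.sin(r_)/r_)[:,None],np.cos(r_)]
    q=npz['rot'];R=Ro.from_quat([q[1],q[2],q[3],q[0]]).as_matrix()
    D=v@T[:3,:3].T@R.T; C=R@T[:3,3]+npz['pos']
    return C+D*((z-C[2])/D[:,2])[:,None]
E
python3 - <<'E'
from h import *
z=np.load('wrist.npz');p=z['p'];d=z['d'];hsv=cv2.cvtColor(p,cv2.COLOR_RGB2HSV);H,S,V=[hsv[...,i].astype(int) for i in range(3)]
for r in(205,225,240,265,275): print(r,p[r,300:342:2].sum(1)[0:0],V[r,296:346:2])
res={}
for nm,mk,h,b in(("green",(H>45)&(H<85)&(S>100),.103,(230,220,290,290)),("red",((H<8)|(H>172))&(S>120),.103,(350,220,410,280)),("yel",(H>20)&(H<35)&(S>120),.122,(140,160,210,220))):
    c,s=cent(mk,b);res[nm]=wray(c,h,npz=z)[0];print(nm,c,s,res[nm].round(4))
src=np.array([[62*np.cos(1.1),-62*np.sin(1.1)],[62*np.cos(1.1),62*np.sin(1.1)],[-30,-130]])/1000
dst=np.array([res[k][:2] for k in("green","red","yel")]);a=src-src.mean(0);b=dst-dst.mean(0)
th=np.arctan2((a[:,0]*b[:,1]-a[:,1]*b[:,0]).sum(),(a*b).sum());c,s=np.cos(th),np.sin(th);R=np.array([[c,-s],[s,c]])
T=dst.mean(0)-R@src.mean(0);print('knob',T,'yaw',np.degrees(th),'res',(dst-(src@R.T+T)).round(4).tolist(),'btn',R@src[2]+T)
mk=np.zeros_like(V,np.uint8);mk[190:290,295:350]=(V<24)[190:290,295:350]
ys=[];
for r in range(200,248,4):
    cs=np.where(mk[r])[0]; 
    if len(cs):
        a,b=wray([[cs[0]-.5,r],[cs[-1]+.5,r]],.167,npz=z); ys.append((*((a+b)/2)[:2],np.linalg.norm(a-b))); print(r,cs[0],cs[-1],np.round(ys[-1],4))
wh=np.zeros_like(V,np.uint8);wh[240:290,300:345]=((V>90))[240:290,300:345]
for r in range(250,284,4):
    cs=np.where(wh[r,305:338])[0]+305; print('ptr',r,cs)
print('depth',d[225,321],d[240,321],d[225,295])
E
```

```text
205 [] [52 52 53 53 52 51 49 21 19 17 17 18 20 20 18 19 16 17 40 54 53 52 53 52
 51]
225 [] [52 51 50 52 52 52 51 24 15 13 15 15 16 20 17 19 14 17 40 54 52 53 52 53
 51]
240 [] [52 50 51 53 52 52 53 22 14 17 20 17 16 21 18 19 14 16 44 53 54 53 54 55
 51]
265 [] [135 138 137 135 133 126 105  50  14  13  39 124 130 129  93  14  15  28
  98 120 139 142 139 136 136]
275 [] [206 206 206 206 206 206 207 146  28  15  38 124 130 130  94  17  11  65
 185 203 202 202 201 206 207]
green [259.36625 252.20875] [244 237  32  32 800] [0.52   0.0173 0.103 ]
red [380.30284302 252.36093943] [365 237  32  32 809] [0.5266 0.1271 0.103 ]
yel [171.21517554 193.73046433] [155 177  34  34 883] [ 0.4574 -0.0519  0.122 ]
knob [0.49543661 0.07463979] yaw -3.7455043835607644 res [[0.0001, -0.0004], [-0.0005, -0.0008], [0.0004, 0.0012]] btn [ 0.45700846 -0.05312279]
200 311 330 [0.4651 0.0755 0.0139]
204 310 330 [0.4679 0.075  0.0146]
208 310 330 [0.4707 0.0748 0.0147]
212 310 330 [0.4736 0.0746 0.0147]
216 310 330 [0.4764 0.0745 0.0148]
220 311 330 [0.4793 0.0747 0.0141]
224 310 330 [0.4822 0.0741 0.0148]
228 311 330 [0.4851 0.0743 0.0142]
232 311 330 [0.488  0.0742 0.0142]
236 311 330 [0.491  0.074  0.0142]
240 310 330 [0.4939 0.0735 0.015 ]
244 311 330 [0.4969 0.0737 0.0143]
ptr 250 []
ptr 254 [318 319 320 321 322 323 324]
ptr 258 [318 319 320 321 322 323 324]
ptr 262 [318 319 320 321 322 323 324]
ptr 266 [305 306 307 308 309 318 319 320 321 322 323 324 332 333 334 335 336 337]
ptr 270 [305 306 307 308 309 310 318 319 320 321 322 323 324 332 333 334 335 336
 337]
ptr 274 [305 306 307 308 309 310 318 319 320 321 322 323 324 331 332 333 334 335
 336 337]
ptr 278 [305 306 307 308 309 310 311 318 319 320 321 322 323 324 330 331 332 333
 334 335 336 337]
ptr 282 [305 306 307 308 309 310 311 312 313 314 315 316 317 318 319 320 321 322
 323 324 325 326 327 328 329 330 331 332 333 334 335 336 337]
depth 0.26348886 0.26619354 0.30407122
```

Request:
{"op": "move_arm", "data": {
  "deltas": [
    [[0.0006,0.002,0.045],[0,0,0],-1],
    [[0.0006,0.002,0.09],[0,0,0],-0.5],
    [[0.0006,0.002,0.12],[0,0,0],0],
    [[0.0006,0.002,0.142],[0,0,0],0.3],
    [[0.0006,0.002,0.142],[0,0,0],0.3]
  ]
}}

```text
t: 2.7
eef_pos: [0.4932, 0.0709, 0.1364]
eef_rot: [-0.002, 0.034, 0.999, -0.0]
force: [-0.2, -0.6, -0.6]
finger_gap: 0.0304
```

```bash
python3 -c "
from h import *
go(.495,.0727,.138,176.63)
grab('wrist','pics/w2.png')
"
```

```text
t 2.7 pos [0.4932 0.0709 0.1364] yaw 176.06 tilt z [-4.9e-03  2.0e-04 -1.0e+00] F [-0.16 -0.59 -0.65] gap 0.0304 q6 -1.6
 shift [-0.0017  0.0019 -0.0016] rotvec [-0.01 -0.28 -0.57]
```

View pics/w2.png

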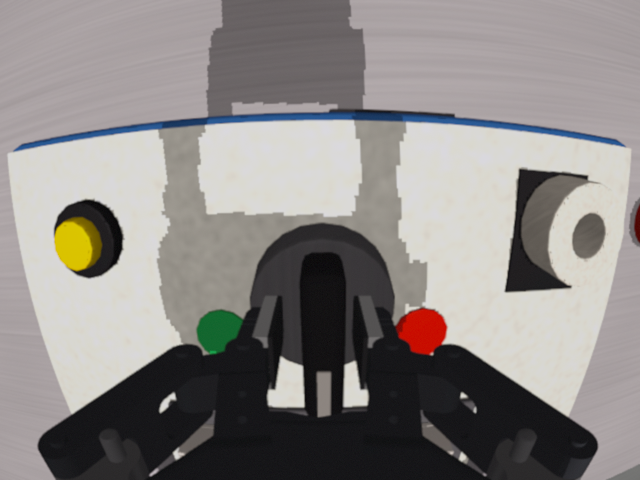

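Request:
{"op": "move_arm", "data": {
  "deltas": [
    [[0,0,0],[0,0,0],0.4],
    [[0,0,0],[0,0,0],0.4]
  ]
}}

```text
t: 3.0
eef_pos: [0.496, 0.0712, 0.1396]
eef_rot: [0.001, 0.033, 0.999, -0.0]
force: [-0.2, -0.0, 0.6]
finger_gap: 0.0256
```

```bash
python3 -c "
from h import *
s,p,d=grab('wrist','pics/w3.png')
go(.495,.0714,.138,176.63)
c=p[240:430,230:410];cv2.imwrite('pics/w3c.png',cv2.resize(c[:,:,::-1],None,fx=3,fy=3,interpolation=cv2.INTER_CUBIC))
for r in (290,300,310,320,330): print(r,p[r,255:395:2].max(1).tolist())
"
```

```text
t 3.05 pos [0.4958 0.0713 0.1394] yaw 176.22 tilt z [ 1.9e-03 -2.0e-04 -1.0e+00] F [-0.45 -0.09 -0.91] gap 0.0256 q6 -1.6
 shift [0.0009 0.     0.0014] rotvec [-0.01  0.11 -0.41]
290 [57, 58, 57, 58, 57, 56, 56, 57, 57, 58, 59, 59, 56, 57, 54, 56, 58, 58, 58, 56, 57, 55, 27, 17, 15, 16, 20, 18, 21, 20, 21, 21, 18, 22, 19, 20, 22, 15, 20, 17, 19, 19, 18, 20, 25, 57, 59, 59, 59, 59, 59, 59, 57, 57, 57, 57, 58, 55, 57, 56, 55, 58, 58, 56, 57, 58, 58, 55, 54, 143]
300 [57, 57, 59, 59, 57, 57, 57, 75, 84, 84, 84, 84, 84, 65, 19, 17, 45, 59, 58, 56, 57, 56, 33, 15, 20, 20, 16, 21, 19, 19, 18, 17, 20, 21, 21, 20, 17, 18, 20, 21, 18, 17, 16, 18, 23, 56, 54, 22, 19, 37, 81, 84, 84, 83, 84, 82, 65, 56, 58, 57, 57, 56, 57, 56, 57, 57, 58, 55, 76, 137]
310 [29, 21, 22, 22, 25, 43, 82, 84, 85, 84, 84, 85, 61, 18, 17, 14, 34, 57, 57, 56, 57, 57, 42, 16, 19, 18, 20, 18, 20, 19, 21, 20, 19, 20, 19, 20, 21, 20, 19, 18, 16, 19, 16, 15, 28, 57, 48, 19, 16, 21, 37, 81, 84, 84, 84, 84, 85, 67, 26, 25, 25, 25, 25, 32, 52, 56, 55, 76, 144, 146]
320 [24, 26, 27, 27, 67, 84, 84, 84, 85, 84, 83, 57, 22, 16, 15, 18, 27, 58, 59, 56, 55, 58, 52, 13, 17, 18, 18, 18, 20, 20, 19, 20, 18, 20, 20, 17, 17, 20, 18, 19, 18, 18, 17, 16, 38, 60, 40, 17, 18, 17, 21, 33, 78, 85, 84, 83, 84, 85, 80, 38, 27, 25, 25, 29, 26, 30, 106, 151, 146, 107]
330 [23, 23, 36, 80, 83, 84, 83, 85, 84, 83, 55, 23, 21, 18, 18, 16, 22, 54, 58, 57, 56, 58, 53, 15, 19, 17, 18, 20, 19, 18, 19, 20, 19, 19, 20, 20, 18, 18, 20, 17, 20, 15, 15, 17, 40, 59, 35, 17, 16, 18, 17, 20, 32, 76, 84, 83, 84, 84, 83, 84, 60, 24, 25, 25, 24, 25, 22, 27, 89, 129]
```

View pics/w3c.png

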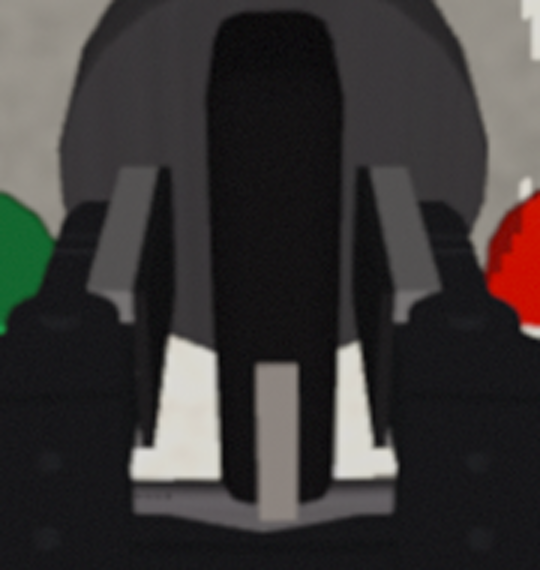

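Request:
{"op": "move_arm", "data": {
  "deltas": [
    [[0,0.001,0],[0,0,0],0.4],
    [[0,0.001,0],[0,0,0],0.4],
    [[0,0.001,0],[0,0,0],0.4]
  ]
}}

```text
t: 3.42
eef_pos: [0.4952, 0.0725, 0.1383]
eef_rot: [-0.0, 0.033, 0.999, 0.0]
force: [-0.5, 0.3, 0.5]
finger_gap: 0.0253
```

```bash
cat > bar.py <<'E'
from h import *
import sys
s,p,d=grab('wrist',sys.argv[1])
go(.495,.0714,.138,176.63)
V=p.max(2).astype(int)
C=[]
for r in range(270,345,5):
    row=V[r]; c=321
    a=c
    while row[a]<38:a-=1
    b=c
    while row[b]<38:b+=1
    la=a
    while row[la]>40:la-=1
    rb=b
    while row[rb]>40:rb+=1
    C.append((r,la,a,b,rb,(a+b)/2,(la+rb)/2))
for c in C: print(c)
E
python3 bar.py pics/w4.png
```

```text
t 3.475 pos [0.4952 0.0725 0.1383] yaw 176.24 tilt z [-1.e-04 -0.e+00 -1.e+00] F [ 0.78 -0.23  0.04] gap 0.0257 q6 -1.6
 shift [ 0.0001 -0.0011  0.0003] rotvec [-0.   -0.01 -0.39]Traceback (most recent call last):
  File "bar.py", line 16, in <module>
    while row[rb]>40:rb+=1
          ~~~^^^^
IndexError: index 640 is out of bounds for axis 0 with size 640
```

```bash
sed -i 's/range(270,345,5)/range(296,332,5)/; s/row\[rb\]>40/rb<639 and row[rb]>40/; s/row\[la\]>40/la>0 and row[la]>40/' bar.py
python3 bar.py pics/w5.png; python3 -c "
import cv2
p=cv2.imread('pics/w5.png');cv2.imwrite('pics/w5c.png',cv2.resize(p[240:430,230:410],None,fx=3,fy=3))"
```

```text
t 3.525 pos [0.4952 0.0725 0.1383] yaw 176.24 tilt z [-1.e-04  0.e+00 -1.e+00] F [ 1.24 -0.22 -0.72] gap 0.0255 q6 -1.6
 shift [ 0.0001 -0.0011  0.0003] rotvec [-0.   -0.01 -0.39]
(296, 295, 295, 341, 349, 318.0, 322.0)
(301, 287, 295, 341, 348, 318.0, 317.5)
(306, 287, 295, 341, 348, 318.0, 317.5)
(311, 287, 295, 341, 348, 318.0, 317.5)
(316, 287, 295, 341, 348, 318.0, 317.5)
(321, 287, 296, 341, 347, 318.5, 317.0)
(326, 287, 296, 340, 340, 318.0, 313.5)
(331, 288, 296, 340, 340, 318.0, 314.0)
```

View pics/w5c.png

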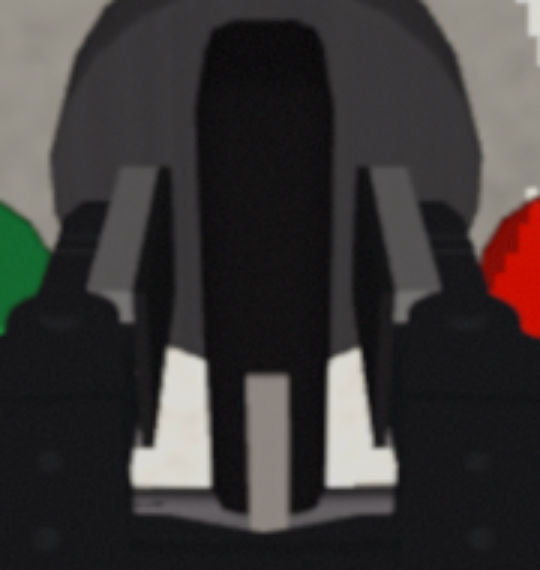

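Bar and pads share their centre (columns 318 and 317.5), and the yaw matches. Closing the gripper in small steps.

Request:
{"op": "move_arm", "data": {
  "deltas": [
    [[0,0,0],[0,0,-0.2],0.55],
    [[0,0,0],[0,0,-0.2],0.6],
    [[0,0,0],[0,0,-0.2],0.66],
    [[0,0,0],[0,0,-0.2],0.66]
  ]
}}

```text
t: 4.03
eef_pos: [0.4953, 0.0727, 0.1384]
eef_rot: [0.0, 0.031, 1.0, 0.0]
force: [-0.0, 1.9, 2.0]
finger_gap: 0.0159
```

```bash
python3 -c "
from h import *
go(.495,.0714,.138,176.63);print(status.state()['wrist_torque'])"
```

```text
t 4.025 pos [0.4953 0.0727 0.1384] yaw 176.43 tilt z [ 1.e-04  5.e-04 -1.e+00] F [-0.05  1.94  2.03] gap 0.0159 q6 -1.61
 shift [ 0.0002 -0.0013  0.0004] rotvec [ 0.03  0.   -0.2 ]
[ 0.34173533  0.0461184  -0.03750822]
```

Request:
{"op": "move_arm", "data": {
  "deltas": [
    [[0,0,0],[0,0,0],0.8],
    [[0,0,0],[0,0,0],1],
    [[0,0,-0.002],[0,0,0],1],
    [[0,0,-0.004],[0,0,0],1]
  ]
}}

```text
t: 4.53
eef_pos: [0.4951, 0.0726, 0.1413]
eef_rot: [-0.0, 0.031, 1.0, 0.0]
force: [4.3, 3.0, -8.2]
finger_gap: 0.0149
```

```bash
python3 -c "
from h import *
go(.495,.0714,.138,176.63);print(status.state()['wrist_torque'])"
```

```text
t 4.525 pos [0.4951 0.0726 0.1413] yaw 176.43 tilt z [-2.e-04  6.e-04 -1.e+00] F [ 4.33  3.01 -8.2 ] gap 0.0149 q6 -1.61
 shift [-0.     -0.0012  0.0033] rotvec [ 0.03 -0.01 -0.2 ]
[ 0.53293381 -0.82835564 -0.04300564]
```

Request:
{"op": "move_arm", "data": {
  "deltas": [
    [[0,0,-0.002],[0,0,0],1],
    [[0,0,-0.004],[0,0,0],1],
    [[0,0,-0.006],[0,0,0],1],
    [[0,0,-0.0065],[0,0,0],1],
    [[0,0,-0.0065],[0,0,0],1]
  ]
}}

```text
t: 5.15
eef_pos: [0.495, 0.0726, 0.1474]
eef_rot: [-0.0, 0.031, 1.0, 0.0]
force: [5.2, 3.3, -10.9]
finger_gap: 0.0149
```

```bash
python3 -c "
from h import *
go(.495,.0714,.138,176.63);print(status.state()['wrist_torque'])"
```

```text
t 5.15 pos [0.495  0.0726 0.1474] yaw 176.42 tilt z [-3.e-04  6.e-04 -1.e+00] F [  5.21   3.34 -10.9 ] gap 0.0149 q6 -1.61
 shift [-0.0001 -0.0012  0.0094] rotvec [ 0.03 -0.02 -0.21]
[ 0.54858496 -1.02740454 -0.02272369]
```

Request:
{"op": "move_arm", "data": {
  "deltas": [
    [[0,0,-0.0015],[0,0,0],1],
    [[0,0,-0.0015],[0,0,5],1],
    [[0,0,-0.0015],[0,0,10],1],
    [[0,0,-0.0015],[0,0,16],1],
    [[0,0,-0.0015],[0,0,22],1]
  ]
}}

```text
t: 5.78
eef_pos: [0.495, 0.0729, 0.1488]
eef_rot: [-0.0, 0.223, 0.975, 0.001]
force: [4.9, 3.9, -11.2]
finger_gap: 0.0149
```

```bash
python3 -c "
from h import *
go(.495,.0726,.1489,176.43-50.7);print(status.state()['wrist_torque'])"
```

```text
t 5.775 pos [0.495  0.0729 0.1488] yaw 154.23 tilt z [-2.0e-04  1.1e-03 -1.0e+00] F [  4.92   3.95 -11.24] gap 0.0149 q6 -1.22
 shift [-0.0001 -0.0002 -0.0001] rotvec [ 0.04 -0.05 28.5 ]
[ 0.70076605 -1.04591046  0.04619014]
```

Request:
{"op": "move_arm", "data": {
  "deltas": [
    [[0,0,0],[0,0,7],1],
    [[0,0,0],[0,0,14],1],
    [[0,0,0],[0,0,21],1],
    [[0,0,0],[0,0,28.5],1],
    [[0,0,0],[0,0,28.5],1]
  ]
}}

```text
t: 6.4
eef_pos: [0.4952, 0.0731, 0.149]
eef_rot: [-0.0, 0.455, 0.89, 0.001]
force: [5.8, 5.0, -11.1]
finger_gap: 0.0148
```

```bash
python3 -c "
from h import *
go(.495,.0726,.1489,176.43-50.7);print(status.state()['wrist_torque'])
grab('wrist','pics/w6.png')
"
```

```text
t 6.4 pos [0.4952 0.0731 0.149 ] yaw 125.86 tilt z [ 4.0e-04  1.7e-03 -1.0e+00] F [  5.85   5.   -11.09] gap 0.0148 q6 -0.72
 shift [-0.0003 -0.0005  0.0001] rotvec [ 0.07 -0.06  0.13]
[ 0.89339785 -1.1615711  -0.08790519]
```

View pics/w6.png

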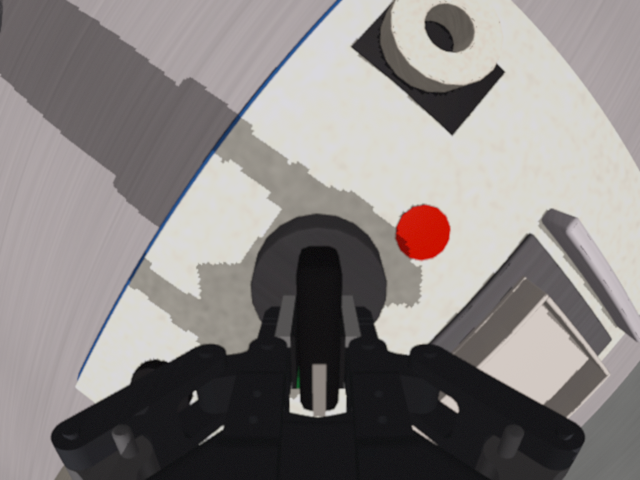

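The knob is lifted about 10.5 mm and turned about 50.6° towards green. Loosening the fingers now so that only the spring pushes it down.

Request:
{"op": "move_arm", "data": {
  "deltas": [
    [[0,0,0.002],[0,0,0],1],
    [[0,0,0.002],[0,0,0],0.55],
    [[0,0,0.002],[0,0,0],0.5],
    [[0,0,0.002],[0,0,0],0.5],
    [[0,0,0.002],[0,0,0],0.5]
  ]
}}

```text
t: 7.08
eef_pos: [0.4954, 0.0722, 0.1486]
eef_rot: [0.0, 0.455, 0.891, -0.0]
force: [-0.4, -0.3, -1.1]
finger_gap: 0.0212
```

```bash
python3 -c "
from h import *
go(.495,.0726,.1489,176.43-50.7);print(status.state()['wrist_torque'])
d0=np.load('wrist.npz')['d']
s,p,d=grab('wrist','pics/w7.png')
for v,u in((260,320),(270,320),(290,320),(310,320),(330,320),(350,312),(270,270)): print(v,u,d0[v,u],d[v,u])
"
```

```text
t 7.075 pos [0.4954 0.0722 0.1486] yaw 125.93 tilt z [ 4.e-04 -3.e-04 -1.e+00] F [-0.35 -0.27 -1.08] gap 0.0212 q6 -0.72
 shift [ 0.0005 -0.0001 -0.0003] rotvec [0.01 0.03 0.2 ]
[ 0.03274421  0.03786201 -0.01010678]
260 320 0.13011725 0.1325729
270 320 0.12434449 0.13313414
290 320 0.12577727 0.13540572
310 320 0.12762594 0.13771908
330 320 0.12950557 0.14008716
350 312 0.13277079 0.14262088
270 270 0.1764933 0.17502086
```

View pics/w7.png

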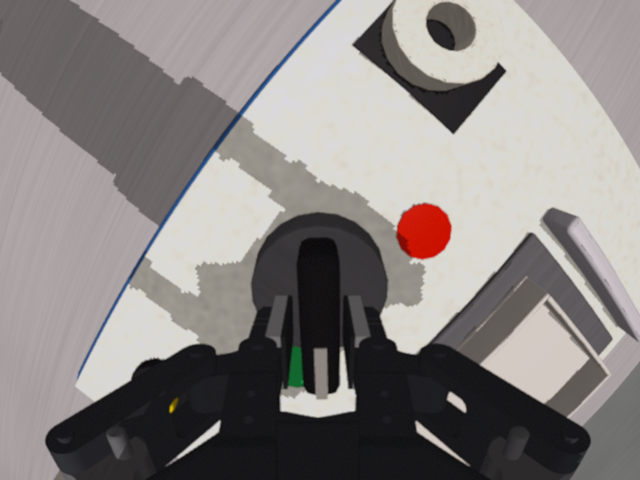

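```bash
cat > chk.py <<'E'
from h import *
import sys
z=np.load('wrist.npz');d=z['d'];m=vision.camera_model('wrist');T=np.array(m['T_tool_cam'])
q=z['rot'];R=Ro.from_quat([q[1],q[2],q[3],q[0]]).as_matrix()
def P(u,v):
    w=np.array([u-m['cx'],v-m['cy']])/m['fx'];r=np.linalg.norm(w);ray=np.r_[w*np.sin(r)/r,np.cos(r)];X=ray*d[v,u]/ray[2];return R@(T[:3,:3]@X+T[:3,3])+z['pos']
for n,U in(("bar",[(320,260),(320,290),(320,320),(315,335)]),("collar",[(270,260),(268,290),(370,260),(372,290)]),("deck",[(300,150),(200,170),(150,300)])): print(n,[P(u,v)[2].round(4) for u,v in U])
E
python3 chk.py
```

```text
bar [np.float64(0.1658), np.float64(0.1662), np.float64(0.1656), np.float64(0.166)]
collar [np.float64(0.1258), np.float64(0.1262), np.float64(0.1268), np.float64(0.1257)]
deck [np.float64(0.0994), np.float64(0.0941), np.float64(0.1005)]
```

The bar top is at 0.166 m and the collar at 0.126 m, so they are 40 mm apart. Fully down would give 41 mm and standing on the rim 48 mm, so the knob has dropped into the notch. Opening and rising.

Request:
{"op": "move_arm", "data": {
  "deltas": [
    [[0,0,0],[0,0,0],0],
    [[0,0,0],[0,0,0],-0.4],
    [[0,0,-0.04],[0,0,0],-0.4],
    [[0,0,-0.09],[0,0,0],-0.4],
    [[0,0,-0.09],[0,0,0],0]
  ]
}}

```text
t: 7.75
eef_pos: [0.498, 0.0722, 0.2432]
eef_rot: [0.004, 0.454, 0.891, 0.002]
force: [-0.4, 0.4, -0.4]
finger_gap: 0.0432
```

```bash
python3 -c "
from h import *
s,p,d=grab('wrist','pics/w8.png')
go(.4575,-.0552,.16,125.9)
"
```

```text
t 7.8 pos [0.4965 0.0723 0.2404] yaw 125.94 tilt z [ 4.5e-03 -5.0e-04 -1.0e+00] F [ 0.38  0.15 -0.61] gap 0.0429 q6 -0.72
 shift [-0.0801 -0.1067  0.0803] rotvec [0.19 0.17 0.04]
```

View pics/w8.png

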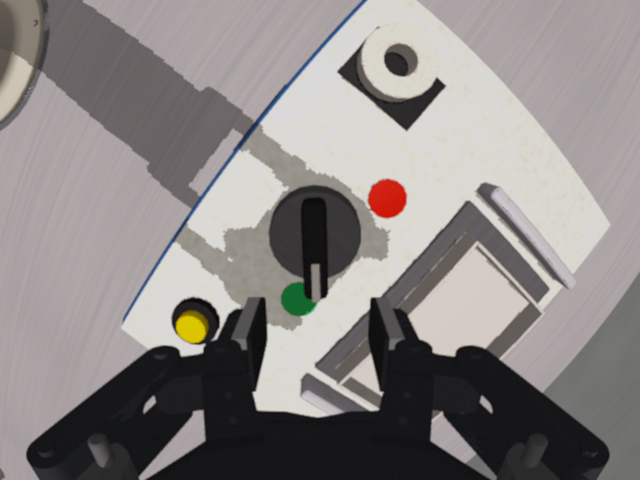

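The pointer has stopped just short of the green disc at (298,298), and the knob is down. Moving on to the button with the fingers shut.

Request:
{"op": "move_arm", "data": {
  "deltas": [
    [[-0.03,-0.04,0],[0,0,0],1],
    [[-0.06,-0.08,0],[0,0,0],1],
    [[-0.08,-0.107,0.03],[0,0,0],1],
    [[-0.08,-0.107,0.08],[0,0,0],1],
    [[-0.08,-0.107,0.08],[0,0,0],1]
  ]
}}

```text
t: 8.43
eef_pos: [0.4514, -0.0538, 0.1534]
eef_rot: [-0.006, 0.455, 0.891, -0.0]
force: [-0.0, 0.7, -0.6]
finger_gap: 0.0002
```

Request:
{"op": "move_arm", "data": {
  "deltas": [
    [[0,0,0],[0,0,0],1],
    [[0,0,0],[0,0,0],1]
  ]
}}

```text
t: 8.68
eef_pos: [0.457, -0.0553, 0.1603]
eef_rot: [0.002, 0.454, 0.891, 0.0]
force: [0.4, 0.3, 0.5]
finger_gap: 0.0002
```

```bash
python3 -c "
from h import *
s,p,d=grab('wrist','pics/w9.png')
go(.4575,-.0552,.125,125.9)
"
```

```text
t 8.725 pos [ 0.4569 -0.0553  0.1602] yaw 125.99 tilt z [ 0.0031 -0.0013 -1.    ] F [ 0.47 -0.78  0.1 ] gap -0.0003 q6 -1.01
 shift [-0.0002  0.0005  0.0352] rotvec [0.1  0.16 0.09]
```

View pics/w9.png

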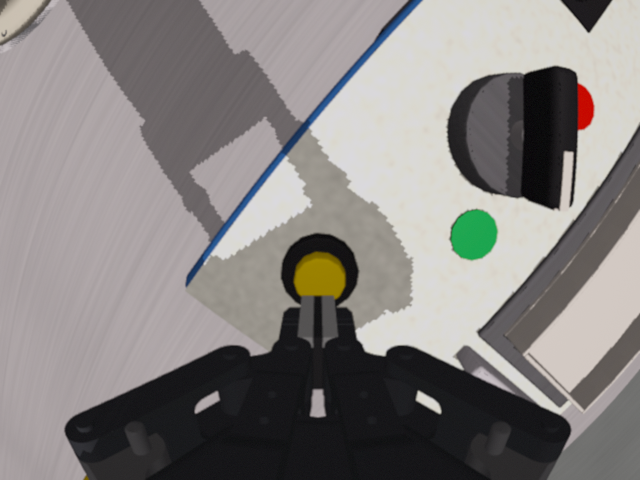

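The shut fingers sit over the button at (319,275), judging by columns. I'll check the other axis by ray.

```bash
python3 -c "
from h import *
z=np.load('wrist.npz');hsv=cv2.cvtColor(z['p'],cv2.COLOR_RGB2HSV);H,S,V=[hsv[...,i].astype(int) for i in range(3)]
m=((H>20)&(H<35)&(S>120)).astype(np.uint8);m[:230]=0;m[320:]=0;m[:,:280]=0;m[:,360:]=0
v,u=np.where(m);print(u.min(),u.max(),v.min(),v.max())
w=(u.min()+u.max())/2
print(wray([[w,v.min()],[u.min(),280],[u.max(),280]],.122,npz=z))
go(.4575,-.0552,.125,125.9)
"
```

```text
293 346 251 299
[[ 0.44791367 -0.04035944  0.122     ]
 [ 0.44605901 -0.06142095  0.122     ]
 [ 0.46860017 -0.04509887  0.122     ]]
t 8.725 pos [ 0.4569 -0.0553  0.1602] yaw 125.99 tilt z [ 0.0031 -0.0013 -1.    ] F [ 0.47 -0.78  0.1 ] gap -0.0003 q6 -1.01
 shift [-0.0002  0.0005  0.0352] rotvec [0.1  0.16 0.09]
```

Request:
{"op": "move_arm", "data": {
  "deltas": [
    [[0.002,0,0.02],[0,0,0],1],
    [[0.002,0,0.034],[0,0,0],1],
    [[0.002,0,0.037],[0,0,0],1],
    [[0.002,0,0.039],[0,0,0],1],
    [[0.002,0,0.04],[0,0,0],1]
  ]
}}

```text
t: 9.35
eef_pos: [0.4546, -0.0535, 0.1188]
eef_rot: [0.0, 0.454, 0.891, 0.0]
force: [-1.6, 1.8, 3.0]
finger_gap: 0.0
```

Request:
{"op": "move_arm", "data": {
  "deltas": [
    [[0,0,0.001],[0,0,0],1],
    [[0,0,0.002],[0,0,0],1],
    [[0,0,0.0027],[0,0,0],1],
    [[0,0,0.0027],[0,0,0],1]
  ]
}}

```text
t: 9.85
eef_pos: [0.4546, -0.0535, 0.116]
eef_rot: [0.0, 0.454, 0.891, 0.0]
force: [-2.9, 2.1, 6.1]
finger_gap: -0.0003
```

Request:
{"op": "move_arm", "data": {
  "deltas": [
    [[0,0,0.0004],[0,0,0],1],
    [[0,0,0.0008],[0,0,0],1],
    [[0,0,0.0008],[0,0,0],1]
  ]
}}

```text
t: 10.22
eef_pos: [0.4546, -0.0535, 0.1159]
eef_rot: [0.0, 0.454, 0.891, 0.0]
force: [-5.6, 2.9, 12.0]
finger_gap: 0.0002
```

The force rose to 12 N with no further travel, so the button is on its hard stop. Releasing and backing away.

Request:
{"op": "move_arm", "data": {
  "deltas": [
    [[0,0,-0.01],[0,0,0],1],
    [[0,0,-0.04],[0,0,0],1],
    [[0,0,-0.08],[0,0,0],1],
    [[-0.03,0,-0.13],[0,0,0],1],
    [[-0.06,0,-0.14],[0,0,0],1]
  ]
}}

```text
t: 10.85
eef_pos: [0.4922, -0.1038, 0.2593]
eef_rot: [0.004, 0.454, 0.891, -0.0]
force: [0.6, -0.2, -0.3]
finger_gap: 0.0002
```

Request:
{"op": "move_arm", "data": {
  "deltas": [
    [[0,0,0],[0,0,0],1],
    [[0,0,0],[0,0,0],1],
    [[0,0,0],[0,0,0],1]
  ]
}}

```text
t: 11.22
eef_pos: [0.4888, -0.1013, 0.2538]
eef_rot: [-0.001, 0.454, 0.891, 0.0]
force: [0.5, -0.7, 0.3]
finger_gap: 0.0003
```

```bash
python3 -c "
from h import *
grab('wrist','pics/w10.png');grab('side','pics/side2.png');go(.4,0,.3,125.9)
m=np.load('wrist.npz');
"
```

```text
t 11.325 pos [ 0.4891 -0.1014  0.2541] yaw 125.97 tilt z [-1.e-03  5.e-04 -1.e+00] F [ 0.25 -0.35  0.14] gap -0.0 q6 -1.07
 shift [ 0.1345 -0.0125 -0.0457] rotvec [-0.03 -0.06  0.07]
```

View pics/w10.png

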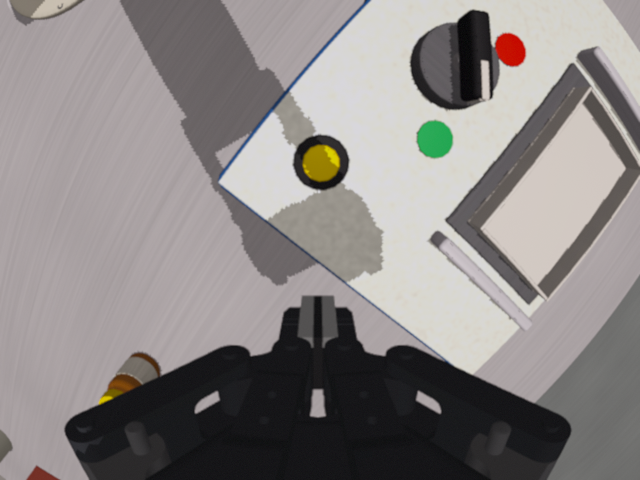

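View pics/side2.png

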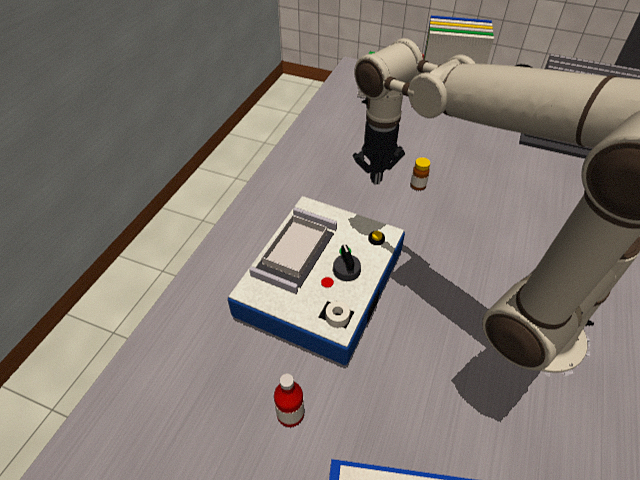

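Both views show the knob at the green side, the button at (320,162) free, and the loose items in place. Checking the heights by depth before I hand in.

```bash
sed -i '/^for n,U/d' chk.py; cat >> chk.py <<'E'
for n,U in(("bar",[(474,25),(472,50),(472,80)]),("collar",[(440,60),(445,80)]),("btn",[(315,160),(325,165),(320,155)]),("deck",[(380,130),(270,170)])): print(n,[P(u,v)[2].round(4) for u,v in U])
E
python3 chk.py
```

```text
bar [np.float64(0.1658), np.float64(0.1639), np.float64(0.1627)]
collar [np.float64(0.1254), np.float64(0.126)]
btn [np.float64(0.1211), np.float64(0.1221), np.float64(0.1219)]
deck [np.float64(0.0998), np.float64(0.0997)]
```

```bash
python3 -c "
from bench import ctrl
print(ctrl.finish_job())"
```

```text
the job is handed in; nothing more can be done
None
```

The tray sealer is set to the green tray size, the start button has been pressed and released, and the job is handed in at about 11.3 s. The hand-in reports no verdict, so the results below are my own checks.

**Knob:** I lifted it about 10.5 mm and turned it clockwise about 0.885 rad, since green lies on the machine's -y side. I then loosened the fingers so that only the spring pushed it down. It dropped into the notch on the first try. By wrist-camera depth the bar top sat 40 mm above the collar; fully down should give 41 mm, and standing on the rim 48 mm.

**Button:** I pressed it until the force rose to 12 N with no further travel, at about 6 mm down, then let go.

**Last checks:**
- The button top is back out at 0.122 m.
- The bar top read 0.163–0.166 m in the last check, nominally 0.167 m. The lowest readings were taken at a slant near the edge of the picture, but all of them mean the knob is down.
- The tray, label roll, bottle and jar look unmoved in the last pictures, though I did not measure them.
- The arm is clear and touches nothing.

**Disagreement:** The top and wrist cameras differed by about 3 mm on the knob and button positions. I settled the knob by centring the bar between the pads in the wrist view, and for the button I took a position between the two readings.

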